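# Open the latched guard gate of a torque check bay

### The job

Open the guard gate so that the clamped torque wrench can be reached: lift the latch bar by its thumb piece out of the catch, swing the gate all the way open towards the robot, and let go with the bar back down. Be gentle, feel for the catch's gap, and never force the bar against the catch; leave the loose nuts, socket and gauge alone.

Things in the scene. Friction and masses are not known exactly. Their poses are not given: they have to be found in the camera images.
- guard: Fixed low fence on a grey base plate, a torque wrench clamped inside (below 65 mm). Origin: table height, under the middle of the gateway. x points from the gateway into the bay, away from the robot; y along the shut gate towards the hinge; z up. Fence 93 mm high. Hinge axis at x 0, y +110 mm.
- hinge (a point): Point on the gate's upright hinge axis, 100 mm above the table, level with the gate's top.
- gate (a joint): Gate angle, rad: 0 shut, grows as its latch end swings towards the robot (clockwise from above), end stop 1.55. Steel frame with clear panel, 203 mm long from the hinge, 12 mm thick, 18 to 100 mm above the table. Stays where it is left (friction 0.06 N m). The quarter circle it sweeps is free.
- pivot (a point): Pivot of the latch bar on the gate's robot-side face, 40 mm from the hinge along the gate, 12 mm in front of the gate's mid plane, 88 mm above the table. Its axis is level and square to the gate's face.
- latch (a joint): Latch bar angle, rad: 0 down and level on its rest pin, grows as the free end rises; falls back by its own weight (about 0.2 kg). Dark steel bar 8 mm thick, 10 mm high, reaching 195 mm from the pivot, past the gate's end and through the catch.
- thumb (a point): Grip point on the thumb piece, a dark upright plate fixed to the bar: 10 mm thick (square to the gate), 28 mm wide (along it), its top 149 mm above the table, 49 mm above the gate's top. The point lies mid-plate, 18 mm below its top, 130 mm from the pivot along the bar and 43 mm above the bar's middle. Room for fingers in front and behind.
- post (a point): Top of the fixed latch post, 145 mm above the table. On its robot side is the catch, an 8 mm wide steel bracket round the bar, 183 mm from the pivot: in front a lip (8 mm thick, 2 mm clear of the bar) keeps the gate shut; above the lip a gap, then a roof. Bar past the lip: gate angle above 0.13 rad, where it may fall. Over 15 N between bar and catch is forcing.
- post_foot (a point): Foot of the latch post, 8 mm above the table. The catch is screwed to the post at another height each time, not measured: the bar must turn 0.06 to 0.23 rad (its end 10 to 40 mm up) to come above the lip. The gap is only 5.5 mm higher than the bar: about 0.02 rad further the bar meets the roof, felt as a hard stop. Just below the roof the gate is free.
- nut_a: Loose plated castle nut, 37 mm across, 25 mm high, origin under its centre. Leave alone.
- nut_b: Loose castle nut like nut_a. Leave alone.
- socket: Loose dark steel socket standing upright, 36 mm across, 50 mm high, origin under its centre. Leave alone.
- gauge: Loose flat bolt gauge with three holes, 120 x 34 x 8 mm, origin under its centre, long along its x. Leave alone.

How it is judged:
On the way, in this order (a step that is already met when the one before it is completed fails the run):
1. the latch bar is lifted while the gate is still shut (value of joint latch above 0.045 rad and value of joint gate below 0.06 rad), for 0.1 s.
2. the bar is out of the catch and the gate has begun to swing (value of joint gate above 0.25 rad), for 0.1 s.
At the end, for the whole second after the job is handed in: The gate stands open by at least 1.4 rad (80 degrees; its stop is at 89 degrees) and at rest, the latch bar is back down (within 0.03 rad of its rest) (value of joint gate above 1.4 rad and value of joint latch below 0.03 rad and velocity of joint gate between -0.05 and 0.05 rad/s); the robot touches nothing.
It fails at once if the latch bar is forced against the catch's lip or roof with more than 15 N (contact force between latch_c0 and catch_c0 above 15 N or contact force between latch_c0 and catch_c1 above 15 N).
It fails at once if a loose nut, the socket or the gauge is moved by more than 15 mm (distance of any of nut_a, nut_b, socket, gauge from where it was at the start of the episode above 0.015 m).
It also fails if it takes over 64 s, if anything falls off the work surface, if the arm or the gripper's body presses on something with over 40 N, if the wrist force passes 120 N, or if a joint passes its speed limit or range.

### The arm

A 6-joint arm with a two-finger parallel gripper is mounted at the origin on the work surface. World frame = base frame: x ahead of the robot, y to its left, z up, the work surface at z = 0. Lengths are in m, angles in rad, forces in N, time in s.
With the tool pointing down it reaches from about 0.3 to 0.775 m from the base axis. Payload 14.6 kg.
Tool frame: the origin (TCP) lies at the very end of the fingers, on their centre line; the grasp point (between the pads) lies 19 mm behind it; z points along the fingers, y is the direction in which the jaws open and shut (so a half turn about z gives the same grasp; the last joint's range is limited). The gripper opens to 94 mm and grips with 3 to 60 N. Pads are 16 mm wide; open, the fingers measure 119 mm over their backs; the gripper's body (75 mm by 177 mm) begins 78 mm behind the grasp point.
Start: joints at [-1.221, 0.3, 1.521, -0, 1.321, -0.067], TCP at [0.223, -0.503, 0.205] pointing down, gripper open.
Joint ranges: [-3.03, 3.03], [-0.79, 2.21], [0.23, 2.52], [-1.04, 4.18], [0, 3.07], [-2.55, 2.55]. Speed limits (rad/s): [2.22, 2.22, 2.57, 3.14, 3.14, 3.14].

### API

Orientations are given as [roll, pitch, yaw] about the fixed x, y, z axes, in that order (R = Rz(yaw) Ry(pitch) Rx(roll)).
In Python, from station import ctrl, eyes gives the robot as it stands.
- The arm moves only by the tool jog_arm, never from a script. Its argument "moves" is a list of rows, each a list of 3 entries, a list of its own where there are three numbers: the shift along the world's x, y, z in mm, then the turn, a rotation vector about the world's x, y, z in units of 5 degrees (1.0 is 5 degrees), then the finger opening in mm, from 0 to 94. In form: [[[tx, ty, tz], [wx, wy, wz], jaw], ...]. A call has 1 to 5 rows; each row is the pose to reach, as a shift and turn from the pose commanded when the call began; what a row does not reach only later rows make up. A row lasts 1/12 s, in which the tool goes at most 41.7 mm and 7.16 degrees, less where a joint would pass 70% of its speed; a pose out of reach is approached as far as the arm can. A call with a gripper value outside its range is refused whole. The fingers move at their own pace and stop on an object; "squeeze" is the grip in N (left out, the last holds). Time passes only in rows, so rows that repeat a pose let the fingers close. It gives the time, the measured TCP pose, the force and the opening at its end, in the units of the state.
- ctrl.get_obs(): the state, without advancing time (a new reading comes with each control period).
- eyes.camera(name): name is "scene" or "side" or "wrist"; returns a dict with "frame" (384x512x3 uint8, red, green, blue), "vertical_fov" (degrees; the focal length in pixels is half the picture's height over the tangent of half this angle, whatever the lens; pixels are square), "cx", "cy" (the principal point, pixels), "eye" and "attitude" of the camera in the world; the wrist camera has in their place "hand_eye" (4x4, takes a point from camera to tool coordinates, whose origin is the TCP and whose axes are the flange's). Camera axes: x right, y down, z forward; pixel columns grow to the right and rows downward; lengths in m; the calibration is good to about 2 mm. A picture is of the moment at which its call begins: read the wrist's pose just before it. There is no depth.
- ctrl.hand_in(): hands the job in, once; it reports no verdict.
The state is a dict: "time_s": time; "qpos": joint angles; "joint_vel": joint speeds; "tau": joint torques, N m; "ee_pos": TCP position; "eef_rot": TCP orientation; "force": force on the tool from outside, world axes, zero at the start; "moment": the same for the moment, N m; "grip_width": finger opening in m.
Only numpy, scipy, OpenCV 4.12 (cv2) and the standard library are available. Lean on these libraries where they do the work, as an engineer would, in place of code of your own. Each camera call takes 0.05 s, during which the arm holds its last target.

## Working session

There is one attempt and no reset: what is moved stays moved. The work goes in short steps, Python scripts to look and compute and a tool call to move; the robot and the scene stay as the last step left them, time stands still between calls to the robot, and variables do not carry over. Pictures are saved under pics/ and viewed, and the job is handed in when it is done.

Besides the shell and the picture viewer there is one more tool, called after "Call:" as name(argument=value, ...) on one line, values as JSON. jog_arm: Moves the arm, as the interface text tells. Its arguments: {"type":"object","properties":{"moves":{"type":"array","items":{"type":"array"}},"squeeze":{"type":"number"}},"required":["moves"]}

```bash
ls; mkdir -p pics
python3 - <<'E'
from station import ctrl, eyes
import cv2
print(ctrl.get_obs())
for n in ["scene","side","wrist"]:
    c=eyes.camera(n); cv2.imwrite(f"pics/{n}0.png",c["frame"][:,:,::-1]); print({k:v for k,v in c.items() if k!="frame"})
    import pickle; pickle.dump(c,open(f"{n}0.pkl","wb"))
E
```

```text
pics
{'time_s': 0.0, 'qpos': array([-1.22058964e+00,  3.00482038e-01,  1.52156516e+00,  1.56589770e-06,
        1.32068759e+00, -6.66247935e-02]), 'joint_vel': array([-0.00040036,  0.00260082,  0.0017508 ,  0.00164025,  0.00030311,
        0.00054687]), 'tau': array([ 5.93475361e-04, -5.31803620e+01, -3.52735698e+01,  7.08882906e-02,
        2.44696724e-02, -6.50537595e-05]), 'ee_pos': array([ 0.22257403, -0.50267511,  0.20488706]), 'eef_rot': array([-3.14045316e+00, -7.75510526e-05,  4.16831047e-01]), 'force': array([ 0.51930141, -0.0229545 , -0.06412103]), 'moment': array([-0.00538128,  0.00064219, -0.04441813]), 'grip_width': 0.09441766108575843}
{'vertical_fov': 53.31394224593015, 'cx': 260.1301689386939, 'cy': 189.1289638638957, 'eye': array([ 0.92582352, -0.46741086,  0.63817747]), 'attitude': array([-2.31680447, -0.01284063,  0.589813  ])}
{'vertical_fov': 56.09026521823746, 'cx': 260.3170571745049, 'cy': 187.79702018785284, 'eye': array([0.38011891, 0.63680323, 0.50100352]), 'attitude': array([-2.13050611,  0.01394024, -2.78734698])}
{'vertical_fov': 59.23453954077328, 'cx': 252.41159094911916, 'cy': 189.94192975303966, 'hand_eye': array([[-6.16727745e-05, -9.68650031e-01, -2.48429291e-01,
         7.23161938e-02],
       [ 9.99999871e-01, -1.84907735e-04,  4.72722504e-04,
        -5.11473441e-05],
       [-5.03839166e-04, -2.48429230e-01,  9.68649918e-01,
        -1.78209625e-01],
       [ 0.00000000e+00,  0.00000000e+00,  0.00000000e+00,
         1.00000000e+00]])}
```

View pics/scene0.png

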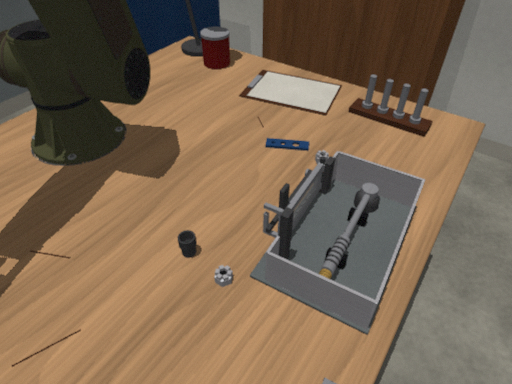

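View pics/side0.png

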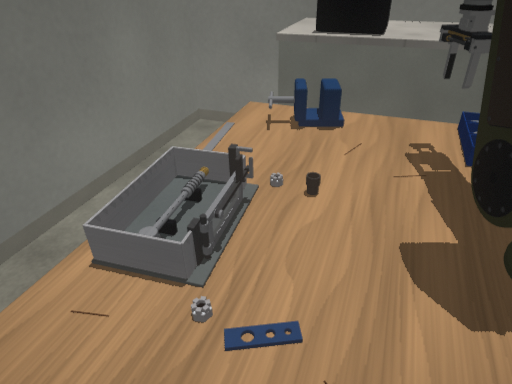

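View pics/wrist0.png

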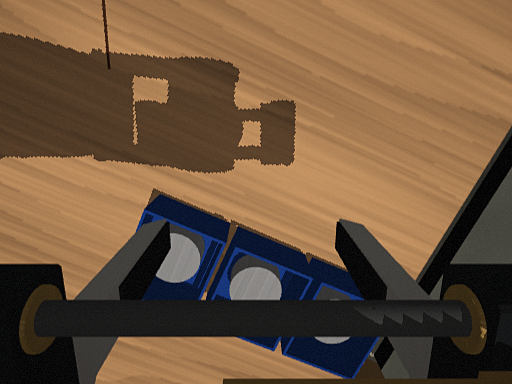

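```bash
cat > h.py <<'E'
import numpy as np, cv2, pickle
from scipy.spatial.transform import Rotation as R
def ray(c,u,v):
    f=192/np.tan(np.radians(c["vertical_fov"])/2)
    d=np.array([(u-c["cx"])/f,(v-c["cy"])/f,1.0])
    return c["eye"],R.from_euler("xyz",c["attitude"]).as_matrix()@d
def onz(c,u,v,z):
    e,d=ray(c,u,v); return e+d*(z-e[2])/d[2]
def tri(c1,p1,c2,p2):
    e1,d1=ray(c1,*p1); e2,d2=ray(c2,*p2)
    s=np.linalg.lstsq(np.c_[d1,-d2],e2-e1,rcond=None)[0]
    a=e1+s[0]*d1;b=e2+s[1]*d2
    return (a+b)/2,np.linalg.norm(a-b)
def proj(c,P):
    f=192/np.tan(np.radians(c["vertical_fov"])/2)
    q=R.from_euler("xyz",c["attitude"]).as_matrix().T@(np.array(P)-c["eye"])
    return c["cx"]+f*q[0]/q[2],c["cy"]+f*q[1]/q[2]
E
python3 - <<'E'
import pickle,cv2
s=pickle.load(open("scene0.pkl","rb"))["frame"][:,:,::-1]
d=pickle.load(open("side0.pkl","rb"))["frame"][:,:,::-1]
cv2.imwrite("pics/sc1.png",cv2.resize(s[140:290,220:370],None,fx=4,fy=4,interpolation=cv2.INTER_CUBIC))
cv2.imwrite("pics/sd1.png",cv2.resize(d[130:280,150:300],None,fx=4,fy=4,interpolation=cv2.INTER_CUBIC))
E
```

```text
(no output)
```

View pics/sc1.png

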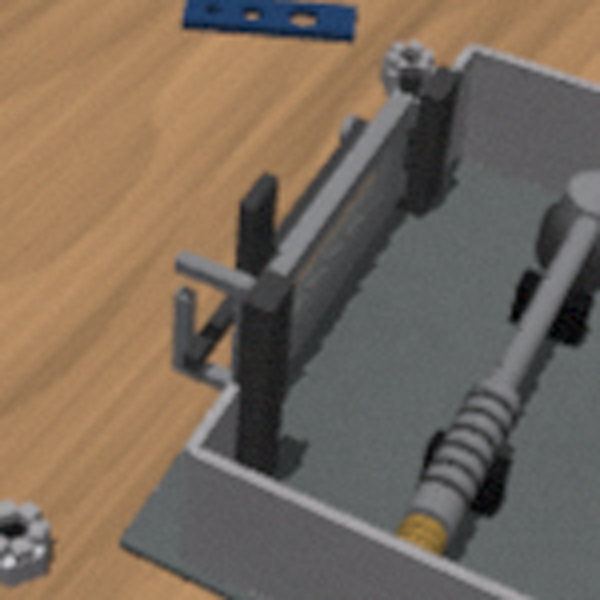

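View pics/sd1.png

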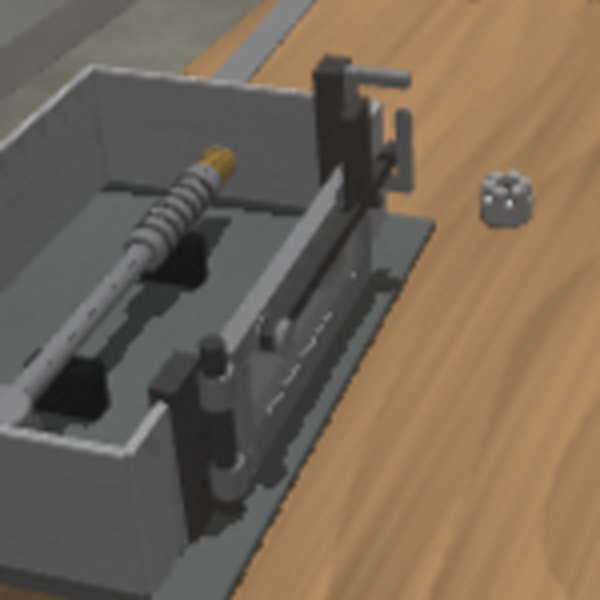

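Run:
```python
from h import *
S=pickle.load(open("scene0.pkl","rb"));D=pickle.load(open("side0.pkl","rb"))
s=lambda x,y:(220+(x+.5)/4-.5,140+(y+.5)/4-.5)
d=lambda x,y:(150+(x+.5)/4-.5,130+(y+.5)/4-.5)
np.set_printoptions(precision=4,suppress=True)
pr=lambda n,*a:print(n,*a)
pr("post top z.145",onz(S,*s(270,292),.145),onz(D,*d(332,66),.145),tri(S,s(270,292),D,d(332,66)))
# post top corners in scene
for p in [(262,272),(292,283),(277,312),(246,300)]: pr("postcorner",onz(S,*s(*p),.145))
pr("thumb top (scene)",onz(S,*s(262,182),.149))
for p in [(243,197),(275,178)]: pr("thumbtop corners", onz(S,*s(*p),.149))
pr("gate top far end S",onz(S,*s(410,100),.1)); pr("gate top near end S",onz(S,*s(285,268),.1))
pr("gate top S left edge",onz(S,*s(395,95),.1),onz(S,*s(275,262),.1))
pr("gate top S right edge",onz(S,*s(414,108),.1),onz(S,*s(290,272),.1))
pr("hinge top D",onz(D,*d(213,343),.105))
pr("gate top D ",onz(D,*d(230,335),.1),onz(D,*d(340,180),.1))
pr("bar end roofarm",onz(S,*s(180,262),.14))
pr("fence corner",[onz(S,*s(*p),.093) for p in [(192,448),(475,50)]],[onz(D,*d(*p),.093) for p in [(130,452),(95,70)]])
```

```text
post top z.145 [ 0.7082 -0.0443  0.145 ] [ 0.7041 -0.0422  0.145 ] (array([ 0.7064, -0.0439,  0.1438]), np.float64(0.0027962685706156387))
postcorner [ 0.6988 -0.0357  0.145 ]
postcorner [ 0.7135 -0.0339  0.145 ]
postcorner [ 0.717  -0.0531  0.145 ]
postcorner [ 0.702  -0.0546  0.145 ]
thumb top (scene) [0.6696 0.0124 0.149 ]
thumbtop corners [ 0.6677 -0.0017  0.149 ]
thumbtop corners [0.6733 0.0184 0.149 ]
gate top far end S [0.6769 0.1662 0.1   ]
gate top near end S [0.6861 0.0126 0.1   ]
gate top S left edge [0.6679 0.1654 0.1   ] [0.6799 0.0134 0.1   ]
gate top S right edge [0.6819 0.1611 0.1   ] [0.6895 0.0116 0.1   ]
hinge top D [0.6718 0.1707 0.105 ]
gate top D  [0.6709 0.1565 0.1   ] [0.6808 0.0052 0.1   ]
bar end roofarm [ 0.6622 -0.0471  0.14  ]
fence corner [array([ 0.706 , -0.1023,  0.093 ]), array([0.6838, 0.2382, 0.093 ])] [array([0.6771, 0.2388, 0.093 ]), array([ 0.8965, -0.0861,  0.093 ])]
```

Call:
jog_arm(moves=[[[20,24,20],[0,0,0.7],94],[[42,51,30],[0,0,1.4],94],[[64,78,35],[0,0,2.1],94],[[86,106,40],[0,0,2.8],94],[[109,133,45],[0,0,3.5],94]])

```text
time_s: 0.57
ee_pos: [0.3322, -0.3684, 0.2506]
eef_rot: [-3.141, 0.0, 0.725]
force: [0.2, -0.4, -0.2]
grip_width: 0.0941
```

Call:
jog_arm(moves=[[[22,27,5],[0,0,0.7],94],[[44,54,10],[0,0,1.4],94],[[66,81,15],[0,0,2.1],94],[[88,108,15],[0,0,2.8],94],[[109,133,15],[0,0,3.5],94]])

```text
time_s: 0.98
ee_pos: [0.4416, -0.2352, 0.2657]
eef_rot: [3.141, -0.0, 1.031]
force: [0.6, -0.9, -0.3]
grip_width: 0.0939
```

Call:
jog_arm(moves=[[[22,27,5],[0,0,0.7],94],[[44,54,10],[0,0,1.4],94],[[66,81,10],[0,0,2.1],94],[[88,108,10],[0,0,2.8],94],[[109,133,10],[0,0,3.5],94]])

```text
time_s: 1.4
ee_pos: [0.5505, -0.1021, 0.2753]
eef_rot: [-3.141, -0.0, 1.336]
force: [0.2, -0.3, -0.6]
grip_width: 0.0939
```

Call:
jog_arm(moves=[[[22,27,0],[0,0,0.7],94],[[44,54,0],[0,0,1.4],94],[[66,81,0],[0,0,2.1],94],[[88,108,0],[0,0,2.8],94],[[105,133,0],[0,0,3.5],94]])

```text
time_s: 1.82
ee_pos: [0.6556, 0.0309, 0.2748]
eef_rot: [-3.141, -0.0, 1.642]
force: [-0.2, 0.4, 0.4]
grip_width: 0.0939
```

Run:
```python
from station import ctrl, eyes
import cv2,pickle
ctrl_o=ctrl.get_obs()
c=eyes.camera("wrist"); c["obs"]=ctrl_o; pickle.dump(c,open("w1.pkl","wb")); cv2.imwrite("pics/w1.png",c["frame"][:,:,::-1])
print(ctrl_o["time_s"],ctrl_o["ee_pos"],ctrl_o["eef_rot"],ctrl_o["qpos"],ctrl_o["force"],ctrl_o["joint_vel"])
```

```text
1.8167 [0.65562819 0.03087588 0.27477748] [-3.14078714e+00 -1.28504047e-04  1.64189559e+00] [-8.75901129e-03  5.13743817e-01  1.06672833e+00  6.38384299e-05
  1.56193370e+00 -7.98589188e-02] [-0.22250243  0.3677898   0.44770968] [ 4.62327675e-01  5.27196253e-01 -7.64842012e-01 -4.98801891e-04
  2.32889150e-01 -2.66718366e-01]
```

View pics/w1.png

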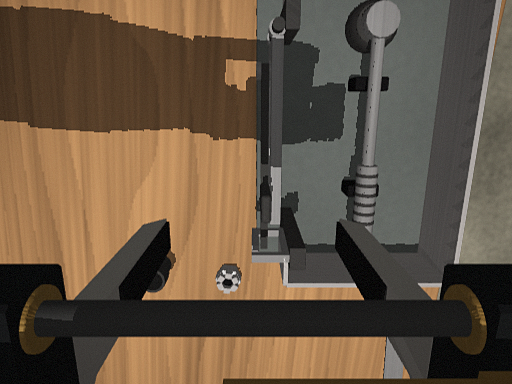

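Run:
```python
from h import *
from station import ctrl, eyes
o=ctrl.get_obs(); c=eyes.camera("wrist"); 
T=np.eye(4);T[:3,:3]=R.from_euler("xyz",o["eef_rot"]).as_matrix();T[:3,3]=o["ee_pos"]
W=T@c["hand_eye"]; c["eye"]=W[:3,3]; c["attitude"]=R.from_matrix(W[:3,:3]).as_euler("xyz")
pickle.dump(c,open("w1.pkl","wb")); print(o["ee_pos"],o["joint_vel"],c["eye"])
cv2.imwrite("pics/w1c.png",cv2.resize(c["frame"][0:290,190:340,::-1],None,fx=2,fy=2,interpolation=cv2.INTER_CUBIC))
cv2.imwrite("pics/w1d.png",cv2.resize(c["frame"][160:270,220:340,::-1],None,fx=5,fy=5,interpolation=cv2.INTER_CUBIC))
cv2.imwrite("pics/w1e.png",cv2.resize(c["frame"][0:110,220:340,::-1],None,fx=5,fy=5,interpolation=cv2.INTER_CUBIC))
```

```text
[0.65692753 0.03488945 0.27393502] [-0.04885765 -0.06270841  0.11791188 -0.00295593 -0.03161308  0.04190106] [0.65171285 0.10669401 0.4522312 ]
```

View pics/w1d.png

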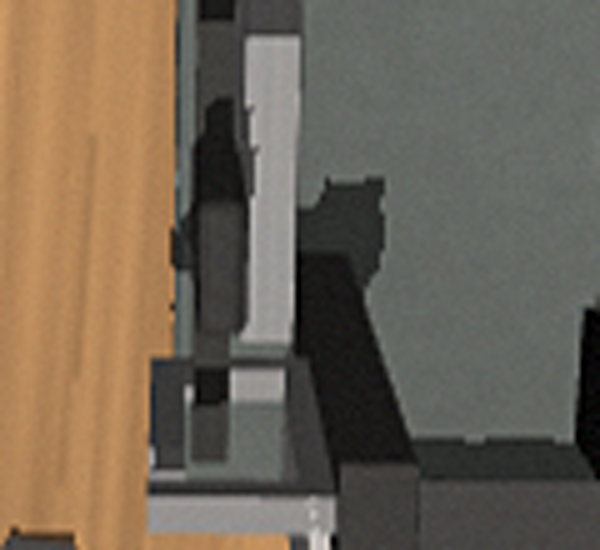

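View pics/w1e.png

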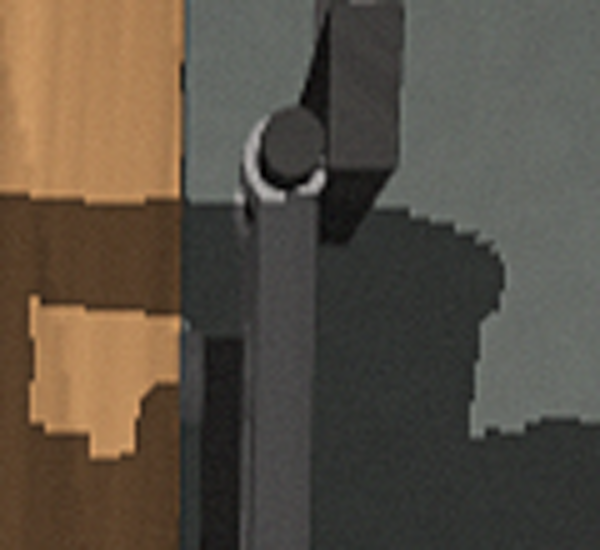

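Run:
```python
from h import *
np.set_printoptions(precision=4,suppress=True)
W=pickle.load(open("w1.pkl","rb"))
d=lambda x,y:(220+(x+.5)/5-.5,160+(y+.5)/5-.5)
e=lambda x,y:(220+(x+.5)/5-.5,(y+.5)/5-.5)
for n,p,z in [("thumb",d(223,266),.149),("thumbNearL",d(204,332),.149),("NearR",d(243,332),.149),("farL",d(199,200),.149),("farR",d(247,200),.149),
 ("gateendL",d(244,342),.1),("gateendR",d(293,345),.1),("gateL mid",d(246,40),.1),("gateR mid",d(301,40),.1),
 ("hinge pin",e(293,145),.108),("gateL",e(260,210),.1),("gateR",e(318,210),.1),("gateL",e(245,540),.1),("gateR",e(308,540),.1),
 ("postNL",d(342,463),.145),("postNR",d(418,463),.145),("postFL",d(298,252),.145)]: print(n,onz(W,*p,z)[:2])
```

```text
thumb [0.6704 0.008 ]
thumbNearL [ 0.668  -0.0055]
NearR [ 0.6754 -0.0049]
farL [0.6648 0.0205]
farR [0.6738 0.0212]
gateendL [ 0.6796 -0.0253]
gateendR [ 0.6905 -0.0251]
gateL mid [0.6739 0.0425]
gateR mid [0.6855 0.0434]
hinge pin [0.6702 0.1763]
gateL [0.6654 0.1659]
gateR [0.6766 0.1668]
gateL [0.6681 0.1039]
gateR [0.6809 0.1049]
postNL [ 0.6976 -0.0321]
postNR [ 0.7126 -0.0309]
postFL [0.6847 0.0106]
```

Run:
```python
from h import *
np.set_printoptions(precision=4,suppress=True)
S=pickle.load(open("scene0.pkl","rb"));D=pickle.load(open("side0.pkl","rb"))
s=lambda x,y:(220+(x+.5)/4-.5,140+(y+.5)/4-.5)
d=lambda x,y:(150+(x+.5)/4-.5,130+(y+.5)/4-.5)
u=np.array([-.0745,.997,0]);n=np.array([.997,.0745,0]);H=np.array([.670,.177,0])
lip=H-.223*u-.022*n
print("lip xy",lip)
print("liptop tri",tri(S,s(184,292),D,d(404,112)))
print("roof end tri",tri(S,s(181,262),D,d(408,80)))
print("lip bottom tri",tri(S,s(182,365),D,d(404,186)))
def zat(c,p,q):  # z on vertical line through q best
    e,r=ray(c,*p); t=np.dot((q-e)[:2],r[:2])/np.dot(r[:2],r[:2]); return (e+t*r)
for nm,a,b in [("liptop",(184,292),(404,112)),("roof",(181,262),(408,80)),("bot",(182,365),(404,186))]:
    print(nm,zat(S,s(*a),lip),zat(D,d(*b),lip))
for z in (.07,.083,.093,.1,.11,.12,.13): print(z,proj(S,lip+[0,0,z]),proj(D,lip+[0,0,z]))
cv2.imwrite("pics/s2.png",cv2.resize(S["frame"][185:245,255:300,::-1],None,fx=10,fy=10,interpolation=cv2.INTER_CUBIC))
cv2.imwrite("pics/d2.png",cv2.resize(D["frame"][140:190,225:265,::-1],None,fx=12,fy=12,interpolation=cv2.INTER_CUBIC))
```

```text
lip xy [ 0.6647 -0.047   0.    ]
liptop tri (array([ 0.6632, -0.0462,  0.1202]), np.float64(0.0019263184217929812))
roof end tri (array([ 0.6612, -0.0475,  0.1401]), np.float64(0.0029942745202832088))
lip bottom tri (array([ 0.6646, -0.0473,  0.0702]), np.float64(0.0009744286138783247))
liptop [ 0.6647 -0.0469  0.1215] [ 0.6628 -0.0478  0.1196]
roof [ 0.6632 -0.0479  0.1412] [ 0.6601 -0.0488  0.1399]
bot [ 0.6649 -0.0468  0.0699] [ 0.6641 -0.0472  0.0704]
0.07 (np.float64(264.997538112146), np.float64(230.83007281758614)) (np.float64(250.3435025771647), np.float64(176.28003487902595))
0.083 (np.float64(265.14180345121844), np.float64(226.39439890220538)) (np.float64(250.1855417881667), np.float64(171.51159686066052))
0.093 (np.float64(265.2551386200029), np.float64(222.90972368427103)) (np.float64(250.06227543858546), np.float64(167.79049650748487))
0.1 (np.float64(265.33572937294514), np.float64(220.43182911205344)) (np.float64(249.97506215198496), np.float64(165.1577472399586))
0.11 (np.float64(265.4526990484953), np.float64(216.8354050363577)) (np.float64(249.84912495067164), np.float64(161.35602060590992))
0.12 (np.float64(265.57188893369107), np.float64(213.17071698211382)) (np.float64(249.7215759115208), np.float64(157.50563665081046))
0.13 (np.float64(265.69336284713853), np.float64(209.4358027418494)) (np.float64(249.59238389098672), np.float64(153.6056552295226))
```

View pics/s2.png

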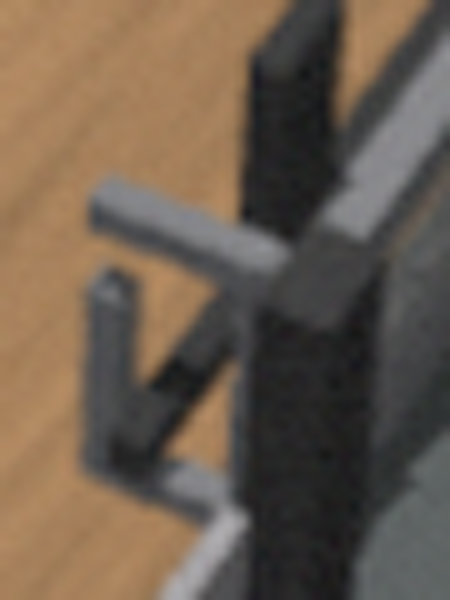

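View pics/d2.png

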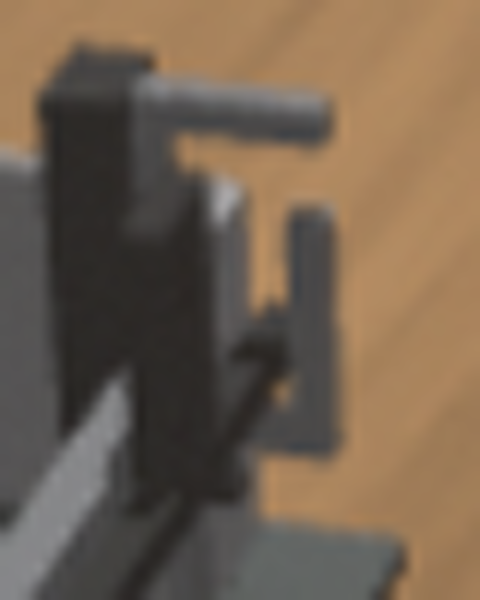

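Call:
jog_arm(moves=[[[8,-11,-30],[0,0,0],60],[[16,-22,-60],[0,0,0],60],[[16,-22,-90],[0,0,0],60],[[16,-22,-100],[0,0,0],60],[[16,-22,-100],[0,0,0],60]])

```text
time_s: 2.33
ee_pos: [0.6694, 0.0067, 0.1727]
eef_rot: [-3.137, -0.001, 1.638]
force: [-0.5, -1.1, 0.2]
grip_width: 0.064
```

Call:
jog_arm(moves=[[[0,0,0],[0,0,0],60],[[0,0,0],[0,0,0],60],[[0,0,0],[0,0,0],60]])

```text
time_s: 2.58
ee_pos: [0.6712, 0.0072, 0.1778]
eef_rot: [3.138, 0.0, 1.639]
force: [0.5, -0.4, 0.2]
grip_width: 0.0601
```

```bash
cat > look.py <<'E'
from h import *
from station import ctrl, eyes
import sys
np.set_printoptions(precision=4,suppress=True)
def grab(n,name):
    o=ctrl.get_obs(); c=eyes.camera(n)
    if n=="wrist":
        T=np.eye(4);T[:3,:3]=R.from_euler("xyz",o["eef_rot"]).as_matrix();T[:3,3]=o["ee_pos"]
        W=T@c["hand_eye"]; c["eye"]=W[:3,3]; c["attitude"]=R.from_matrix(W[:3,:3]).as_euler("xyz")
    pickle.dump(c,open(name+".pkl","wb")); cv2.imwrite(f"pics/{name}.png",c["frame"][:,:,::-1])
    print(o["time_s"],o["ee_pos"],o["eef_rot"],o["force"],o["moment"],o["grip_width"],np.abs(o["joint_vel"]).max())
    return c
def crop(c,name,x0,x1,y0,y1,k):
    cv2.imwrite(f"pics/{name}.png",cv2.resize(c["frame"][y0:y1,x0:x1,::-1],None,fx=k,fy=k,interpolation=cv2.INTER_CUBIC))
E
python3 - <<'E'
from look import *
c=grab("scene","s3"); crop(c,"s3c",220,380,60,260,3)
grab("wrist","w3")
E
```

```text
2.5833 [0.6712 0.0072 0.1778] [3.1384 0.0003 1.6387] [ 0.4601 -0.4308  0.219 ] [ 0.028  -0.0541  0.0057] 0.06014015759612644 0.006824608719384703
2.6333 [0.6711 0.0072 0.1774] [3.1389 0.0003 1.6387] [-0.8883  0.1308  0.1003] [ 0.0096 -0.0845  0.0006] 0.06019158584390475 0.007675658800997613
```

View pics/s3c.png

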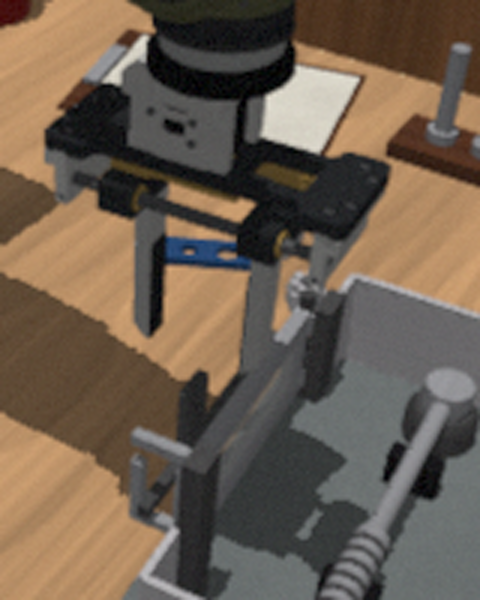

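View pics/w3.png

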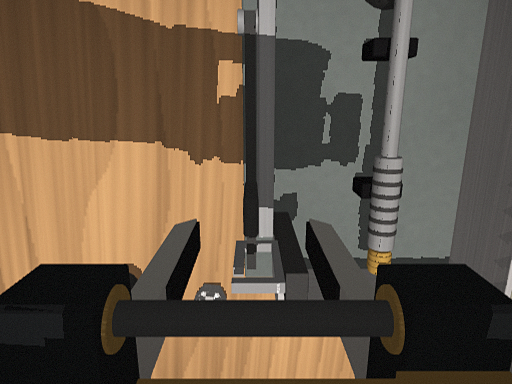

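Call:
jog_arm(moves=[[[0,0,-15],[0,0,0],50],[[0,0,-30],[0,0,0],40],[[0,0,-45],[0,0,0],36],[[0,0,-58],[0,0,0],36],[[0,0,-62],[0,0,0],36]])

```text
time_s: 3.1
ee_pos: [0.67, 0.0072, 0.1116]
eef_rot: [-3.139, -0.0, 1.639]
force: [0.7, -0.2, 0.0]
grip_width: 0.0363
```

Call:
jog_arm(moves=[[[0,0,0],[0,0,0],36],[[0,0,0],[0,0,0],36],[[0,0,0],[0,0,0],36],[[0,0,0],[0,0,0],36],[[0,0,0],[0,0,0],36]])

```text
time_s: 3.52
ee_pos: [0.6709, 0.0071, 0.1142]
eef_rot: [3.141, 0.0, 1.639]
force: [-0.2, 1.2, 0.3]
grip_width: 0.0361
```

Run:
```python
from look import *
c=grab("scene","s4"); crop(c,"s4c",240,340,130,250,5)
c=grab("wrist","w4"); crop(c,"w4c",170,330,180,310,5)
```

```text
3.5167 [0.6709 0.0071 0.1142] [3.1406 0.0001 1.6385] [-0.1545  1.2094  0.2653] [-0.0191 -0.1085  0.0326] 0.03606699399267615 0.0032474233596544
3.5667 [0.6709 0.0071 0.114 ] [3.1407 0.0001 1.6385] [-0.0807  0.4076  0.8642] [-0.0589 -0.0855  0.0065] 0.03551798918904526 0.003131605727374992
```

View pics/s4c.png

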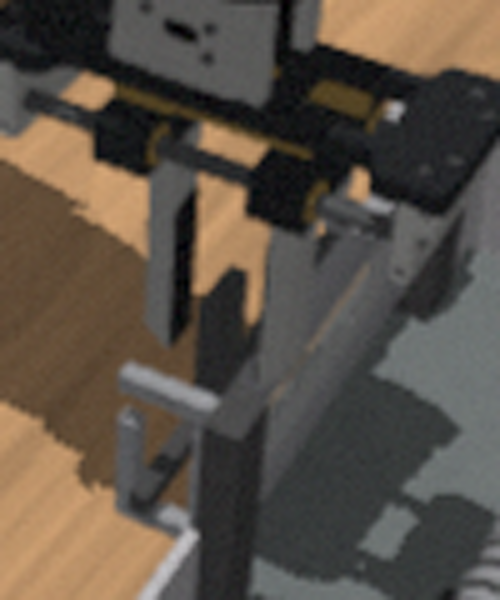

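View pics/w4c.png

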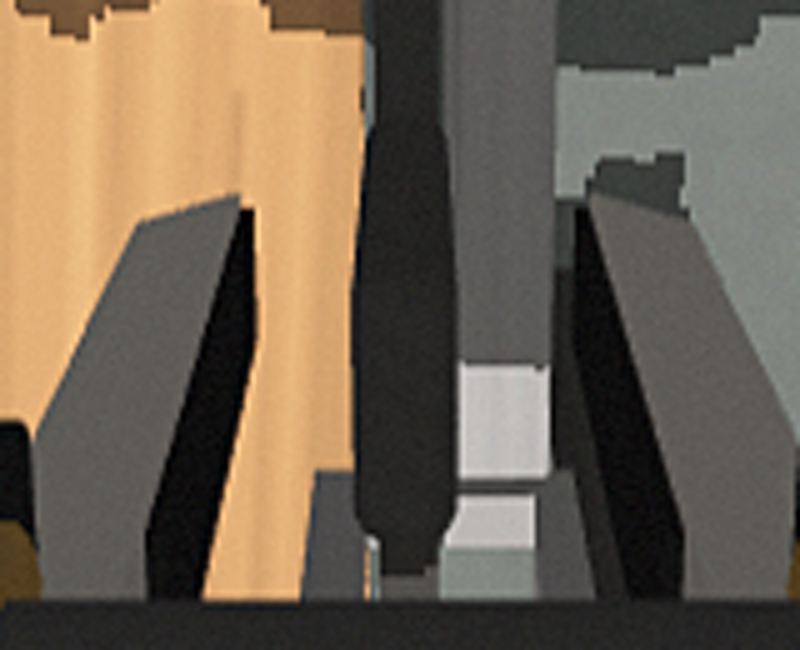

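Call:
jog_arm(moves=[[[0,0,0],[0,0,0],4],[[0,0,0],[0,0,0],4],[[0,0,0],[0,0,0],4],[[0,0,0],[0,0,0],4],[[0,0,0],[0,0,0],4]], squeeze=8)

```text
time_s: 4.03
ee_pos: [0.6699, 0.007, 0.1134]
eef_rot: [-3.139, -0.0, 1.639]
force: [-4.0, -0.1, 3.1]
grip_width: 0.0096
```

Call:
jog_arm(moves=[[[0,0,0],[0,0,0],4],[[0,0,0],[0,0,0],4]])

```text
time_s: 4.2
ee_pos: [0.67, 0.007, 0.1134]
eef_rot: [-3.14, -0.0, 1.639]
force: [-7.0, -1.2, 3.3]
grip_width: 0.01
```

```bash
cat > path.py <<'E'
import numpy as np
u=np.array([-.0745,.997,0]);n=np.array([.997,.0745,0])
def d(th,g=np.array([.130,.043])):
    a,b=g; c,s=np.cos(th),np.sin(th)
    # tool rigidly turned with bar about pivot; TCP offset: 19mm below grasp
    a0,b0=a,b-.019
    al=a0*c-b0*s; up=b0*c+a0*s
    return (-(al-a0)*u+np.array([0,0,up-b0]))*1000, -n*th/np.radians(5)
if __name__=="__main__":
    np.set_printoptions(precision=2,suppress=True)
    for th in np.arange(0,.29,.02): print(round(th,3),*d(th))
E
python3 path.py; python3 -c "
from look import *
o=ctrl.get_obs();print(o)"
```

```text
0.0 [0. 0. 0.] [-0. -0. -0.]
0.02 [-0.04  0.5   2.6 ] [-0.23 -0.02 -0.  ]
0.04 [-0.08  1.06  5.18] [-0.46 -0.03 -0.  ]
0.06 [-0.12  1.67  7.75] [-0.69 -0.05 -0.  ]
0.08 [-0.17  2.33 10.31] [-0.91 -0.07 -0.  ]
0.1 [-0.23  3.04 12.86] [-1.14 -0.09 -0.  ]
0.12 [-0.28  3.8  15.39] [-1.37 -0.1  -0.  ]
0.14 [-0.34  4.61 17.91] [-1.6  -0.12 -0.  ]
0.16 [-0.41  5.47 20.4 ] [-1.83 -0.14 -0.  ]
0.18 [-0.48  6.38 22.89] [-2.06 -0.15 -0.  ]
0.2 [-0.55  7.34 25.35] [-2.28 -0.17 -0.  ]
0.22 [-0.62  8.35 27.79] [-2.51 -0.19 -0.  ]
0.24 [-0.7   9.4  30.21] [-2.74 -0.2  -0.  ]
0.26 [-0.79 10.51 32.61] [-2.97 -0.22 -0.  ]
0.28 [-0.87 11.66 34.99] [-3.2  -0.24 -0.  ]
{'time_s': 4.2, 'qpos': array([-0.0441,  0.6475,  1.2335, -0.0002,  1.2626, -0.1118]), 'joint_vel': array([-0.001 ,  0.0011,  0.0009,  0.0003, -0.0003,  0.0004]), 'tau': array([  0.2215, -69.6731, -36.0553,   0.2584,  -1.4867,   0.0714]), 'ee_pos': array([0.67  , 0.007 , 0.1134]), 'eef_rot': array([-3.1397, -0.    ,  1.6386]), 'force': array([-7.0054, -1.229 ,  3.2504]), 'moment': array([-0.0505,  1.0083,  0.0689]), 'grip_width': 0.010008717675928928}
```

Call:
jog_arm(moves=[[[-0.8,0,0.3],[0,0,0],4],[[-0.8,0,0.3],[0,0,0],4],[[-0.8,0,0.3],[0,0,0],4]])

```text
time_s: 4.45
ee_pos: [0.6697, 0.0071, 0.1135]
eef_rot: [-3.141, -0.0, 1.639]
force: [-1.4, -0.4, -2.2]
grip_width: 0.01
```

Call:
jog_arm(moves=[[[0,0.3,1.3],[-0.11,-0.01,0],4],[[0,0.5,2.6],[-0.23,-0.02,0],4],[[-0.1,0.8,3.9],[-0.34,-0.02,0],4],[[-0.1,1.1,5.2],[-0.46,-0.03,0],4],[[-0.1,1.1,5.2],[-0.46,-0.03,0],4]])

```text
time_s: 4.87
ee_pos: [0.6698, 0.0084, 0.1193]
eef_rot: [3.141, 0.042, 1.639]
force: [-0.3, -0.4, -2.1]
grip_width: 0.0096
```

Call:
jog_arm(moves=[[[0,0.3,1.3],[-0.11,-0.01,0],4],[[0,0.6,2.6],[-0.23,-0.02,0],4],[[-0.1,0.9,3.9],[-0.34,-0.02,0],4],[[-0.1,1.3,5.1],[-0.45,-0.04,0],4],[[-0.1,1.3,5.1],[-0.45,-0.04,0],4]])

```text
time_s: 5.28
ee_pos: [0.6697, 0.0097, 0.1244]
eef_rot: [3.141, 0.081, 1.639]
force: [-0.4, 0.8, -3.1]
grip_width: 0.01
```

Run:
```python
from look import *
c=grab("scene","s5"); crop(c,"s5c",240,340,130,250,5)
```

```text
5.2833 [0.6697 0.0097 0.1244] [3.1405 0.0808 1.6389] [-0.4082  0.8033 -3.0805] [-0.0506  0.0376  0.0035] 0.009972240402845995 0.01986953148008761
```

View pics/s5c.png

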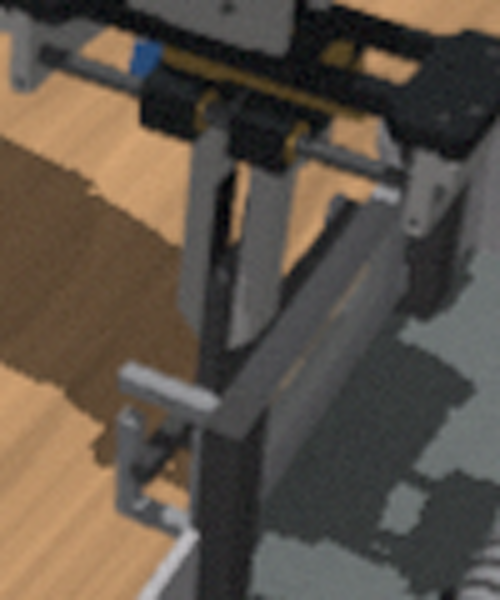

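Call:
jog_arm(moves=[[[0,0.4,1.3],[-0.11,-0.01,0],4],[[0,0.7,2.5],[-0.23,-0.02,0],4],[[-0.1,1.1,3.8],[-0.34,-0.02,0],4],[[-0.1,1.5,5.1],[-0.46,-0.03,0],4],[[-0.1,1.5,5.1],[-0.46,-0.03,0],4]])

```text
time_s: 5.75
ee_pos: [0.6696, 0.0113, 0.1294]
eef_rot: [3.141, 0.121, 1.639]
force: [-1.0, 2.3, -3.5]
grip_width: 0.01
```

Call:
jog_arm(moves=[[[0,0.4,1.3],[-0.11,-0.01,0],4],[[0,0.8,2.5],[-0.23,-0.02,0],4],[[-0.1,1.2,3.8],[-0.34,-0.02,0],4],[[-0.1,1.7,5.0],[-0.46,-0.04,0],4],[[-0.1,1.7,5.0],[-0.46,-0.04,0],4]])

```text
time_s: 6.17
ee_pos: [0.6695, 0.013, 0.1344]
eef_rot: [3.14, 0.161, 1.639]
force: [0.1, 2.9, -3.8]
grip_width: 0.0101
```

Call:
jog_arm(moves=[[[0,0.2,0.6],[-0.06,0,0],4],[[0,0.4,1.2],[-0.11,-0.01,0],4],[[-0.1,0.7,1.8],[-0.17,-0.01,0],4],[[-0.1,0.9,2.5],[-0.23,-0.02,0],4],[[-0.1,0.9,2.5],[-0.23,-0.02,0],4]])

```text
time_s: 6.58
ee_pos: [0.6693, 0.0138, 0.1367]
eef_rot: [3.14, 0.181, 1.639]
force: [-0.9, 4.7, -4.0]
grip_width: 0.0103
```

Run:
```python
from look import *
c=grab("scene","s6"); crop(c,"s6c",250,310,180,250,8)
c=grab("side","d6"); crop(c,"d6c",180,280,120,220,5)
```

```text
6.5833 [0.6693 0.0138 0.1367] [3.1398 0.1807 1.6386] [-0.8956  4.7128 -4.0496] [1.0415 0.041  0.077 ] 0.01028074824518516 0.007679055899792092
6.6333 [0.6693 0.0138 0.1366] [3.1398 0.1804 1.6385] [ 0.3343  5.0261 -5.2565] [1.1552 0.0367 0.0897] 0.00969222230431457 0.005249400305480002
```

View pics/s6c.png

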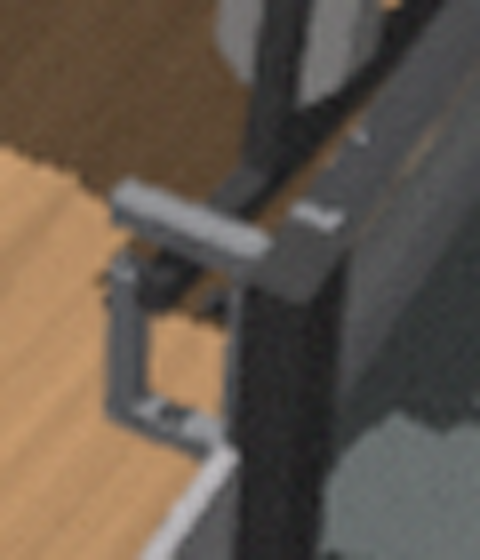

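View pics/d6c.png

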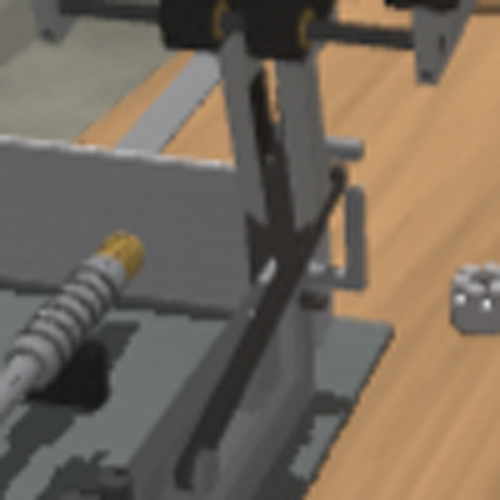

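Call:
jog_arm(moves=[[[0,0.4,0],[0,0,0],4],[[0,0.7,0.6],[-0.06,0,0],4],[[0,1.0,1.2],[-0.11,-0.01,0],4],[[0,1.0,1.2],[-0.11,-0.01,0],4],[[0,1.0,1.2],[-0.11,-0.01,0],4]])

```text
time_s: 7.1
ee_pos: [0.6694, 0.0144, 0.138]
eef_rot: [3.14, 0.19, 1.638]
force: [-1.3, 1.7, -3.0]
grip_width: 0.0099
```

Call:
jog_arm(moves=[[[0,0.2,0.6],[-0.06,0,0],4],[[0,0.5,1.2],[-0.11,-0.01,0],4],[[0,0.5,1.2],[-0.11,-0.01,0],4],[[0,0.5,1.2],[-0.11,-0.01,0],4]])

```text
time_s: 7.43
ee_pos: [0.6693, 0.0149, 0.1391]
eef_rot: [3.139, 0.2, 1.638]
force: [-1.4, 0.5, -2.7]
grip_width: 0.0097
```

Call:
jog_arm(moves=[[[0,0.25,0.6],[-0.06,0,0],4],[[0,0.5,1.2],[-0.11,-0.01,0],4],[[0,0.5,1.2],[-0.11,-0.01,0],4],[[0,0.5,1.2],[-0.11,-0.01,0],4]])

```text
time_s: 7.77
ee_pos: [0.6693, 0.0154, 0.1403]
eef_rot: [3.139, 0.21, 1.638]
force: [-2.3, 0.2, -2.7]
grip_width: 0.0101
```

Call:
jog_arm(moves=[[[0,0.25,0.6],[-0.06,0,0],4],[[0,0.25,0.6],[-0.06,0,0],4],[[0,0.25,0.6],[-0.06,0,0],4]])

```text
time_s: 8.02
ee_pos: [0.6693, 0.0157, 0.1409]
eef_rot: [3.14, 0.215, 1.638]
force: [-2.8, -1.6, -2.3]
grip_width: 0.0098
```

Run:
```python
from look import *
c=grab("scene","s7"); crop(c,"s7c",250,310,180,250,8)
c=grab("side","d7"); crop(c,"d7c",225,265,130,190,10)
```

```text
8.0167 [0.6693 0.0157 0.1409] [3.1396 0.2147 1.6382] [-2.835  -1.5831 -2.2644] [-0.1093  0.4607 -0.0876] 0.009845667054931007 0.002428313187978569
8.0667 [0.6693 0.0157 0.1409] [3.1396 0.2146 1.6382] [-2.4472 -2.0784 -1.6046] [-0.1156  0.5024 -0.0294] 0.010384255633532766 0.0026830454864586596
```

View pics/s7c.png

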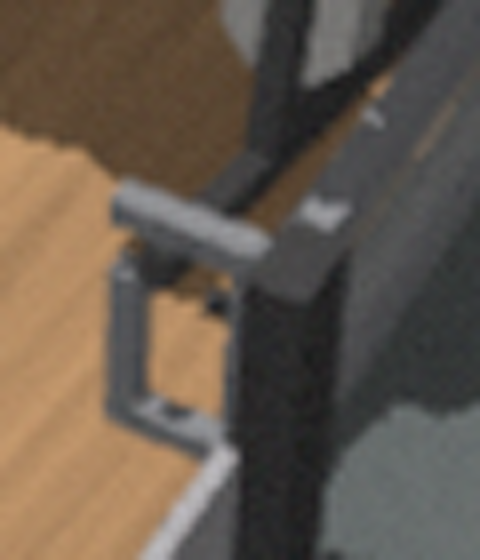

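View pics/d7c.png

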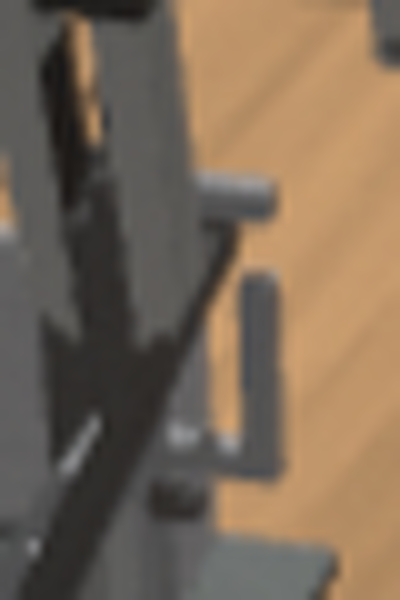

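Call:
jog_arm(moves=[[[0,0.15,0.6],[-0.06,0,0],4],[[0,0.15,0.6],[-0.06,0,0],4],[[0,0.15,0.6],[-0.06,0,0],4]])

```text
time_s: 8.37
ee_pos: [0.6693, 0.016, 0.1415]
eef_rot: [3.14, 0.22, 1.638]
force: [-2.8, -1.8, -2.3]
grip_width: 0.0102
```

Call:
jog_arm(moves=[[[0,0.15,0.6],[-0.06,0,0],4],[[0,0.15,0.6],[-0.06,0,0],4],[[0,0.15,0.6],[-0.06,0,0],4]])

```text
time_s: 8.62
ee_pos: [0.6693, 0.0161, 0.1418]
eef_rot: [3.141, 0.225, 1.638]
force: [-3.1, -2.2, -4.7]
grip_width: 0.0104
```

Call:
jog_arm(moves=[[[0,0,0.3],[-0.03,0,0],4],[[0,0,0.3],[-0.03,0,0],4],[[0,0,0.3],[-0.03,0,0],4]])

```text
time_s: 8.87
ee_pos: [0.6693, 0.016, 0.1419]
eef_rot: [3.141, 0.228, 1.639]
force: [-1.1, -2.7, -8.3]
grip_width: 0.01
```

Call:
jog_arm(moves=[[[0,-0.1,-0.6],[0.05,0,0],4],[[0,-0.2,-1.2],[0.1,0,0],4],[[0,-0.3,-1.8],[0.15,0,0],4],[[0,-0.3,-1.8],[0.15,0,0],4],[[0,-0.3,-1.8],[0.15,0,0],4]])

```text
time_s: 9.28
ee_pos: [0.6693, 0.0158, 0.1409]
eef_rot: [3.139, 0.214, 1.638]
force: [-4.2, -2.1, -0.6]
grip_width: 0.0099
```

Run:
```python
from look import *
c=grab("scene","s8"); crop(c,"s8c",250,310,180,250,8)
u=np.array([-.0745,.997,0]);n=np.array([.997,.0745,0]);H=np.array([.6702,.1765,0])
o=ctrl.get_obs();P=o["ee_pos"]
print((P-H)@u,(P-H)@n)
def rot(phi): return R.from_euler("z",-phi).as_matrix()
for phi in [.02,.04,.06,.08,.1,.13,.16,.2,.25,.3,.4]:
    print(phi,(H+rot(phi)@(P-H)-P)*1000, -phi/np.radians(5))
```

```text
9.2833 [0.6693 0.0158 0.1409] [3.1392 0.2145 1.6381] [-4.1593 -2.1491 -0.6088] [-0.4359  0.8334 -0.1309] 0.009916207258392162 0.0030692721056587765
-0.1601895661345875 -0.012818746738511019
0.02 [-3.2143  0.0491  0.    ] -0.2291831180523293
0.04 [-6.427   0.1624  0.    ] -0.4583662361046586
0.06 [-9.6368  0.34    0.    ] -0.6875493541569878
0.08 [-12.8424   0.5817   0.    ] -0.9167324722093172
0.1 [-16.0425   0.8875   0.    ] -1.1459155902616465
0.13 [-20.8296   1.466    0.    ] -1.4896902673401404
0.16 [-25.5972   2.1879   0.    ] -1.8334649444186344
0.2 [-31.9162   3.3722   0.    ] -2.291831180523293
0.25 [-39.7401   5.2063  -0.    ] -2.864788975654116
0.3 [-47.4626   7.4292  -0.    ] -3.437746770784939
0.4 [-62.5263  13.0179   0.    ] -4.583662361046586
```

View pics/s8c.png

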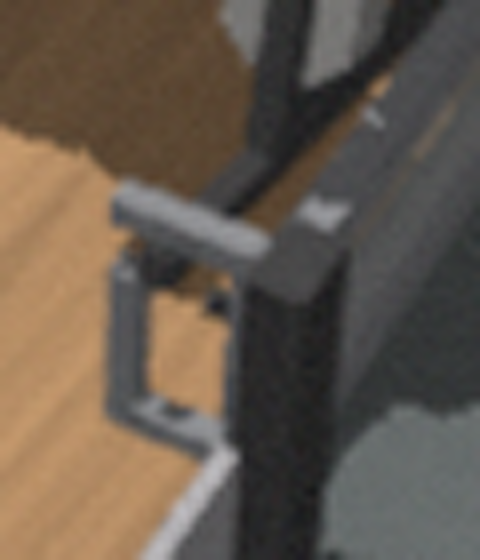

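Call:
jog_arm(moves=[[[-0.8,0,0],[0,0,-0.06],4],[[-1.6,0,0],[0,0,-0.12],4],[[-2.4,0,0],[0,0,-0.17],4],[[-3.2,0,0],[0,0,-0.23],4],[[-3.2,0,0],[0,0,-0.23],4]])

```text
time_s: 9.75
ee_pos: [0.6662, 0.0158, 0.1409]
eef_rot: [3.139, 0.215, 1.618]
force: [-0.8, -2.6, 0.6]
grip_width: 0.01
```

Call:
jog_arm(moves=[[[-1.6,0,0],[0,0,-0.11],4],[[-3.2,0.1,0],[0,0,-0.23],4],[[-4.8,0.2,0],[0,0,-0.34],4],[[-6.4,0.3,0],[0,0,-0.46],4],[[-6.4,0.3,0],[0,0,-0.46],4]])

```text
time_s: 10.17
ee_pos: [0.6595, 0.016, 0.1407]
eef_rot: [3.139, 0.215, 1.577]
force: [-1.9, -3.9, 1.9]
grip_width: 0.0098
```

Call:
jog_arm(moves=[[[-1.6,0.1,0],[0,0,-0.11],4],[[-3.2,0.2,0],[0,0,-0.23],4],[[-4.8,0.4,0],[0,0,-0.34],4],[[-6.4,0.55,0],[0,0,-0.46],4],[[-6.4,0.55,0],[0,0,-0.46],4]])

```text
time_s: 10.58
ee_pos: [0.6531, 0.0165, 0.1407]
eef_rot: [3.14, 0.215, 1.537]
force: [-0.8, -5.4, 2.4]
grip_width: 0.0099
```

Call:
jog_arm(moves=[[[-1.6,-0.4,0],[0,0,-0.11],4],[[-3.2,-0.4,0],[0,0,-0.23],4],[[-4.8,-0.3,0],[0,0,-0.34],4],[[-6.3,-0.1,0],[0,0,-0.46],4],[[-7.9,0.2,0],[0,0,-0.57],4]])

```text
time_s: 11.0
ee_pos: [0.6452, 0.0173, 0.1404]
eef_rot: [3.14, 0.214, 1.487]
force: [-0.5, 0.5, -0.1]
grip_width: 0.0097
```

Call:
jog_arm(moves=[[[-1.6,0.2,0],[0,0,-0.11],4],[[-3.2,0.45,0],[0,0,-0.23],4],[[-4.7,0.75,0],[0,0,-0.34],4],[[-6.3,1.0,0],[0,0,-0.46],4],[[-7.9,1.3,0],[0,0,-0.57],4]])

```text
time_s: 11.42
ee_pos: [0.6374, 0.0186, 0.1404]
eef_rot: [3.14, 0.214, 1.438]
force: [0.7, 3.2, -2.4]
grip_width: 0.01
```

Run:
```python
from look import *
c=grab("scene","s9"); crop(c,"s9c",220,340,130,260,5)
```

```text
11.4167 [0.6374 0.0186 0.1404] [3.1397 0.214  1.4376] [ 0.7243  3.1515 -2.4084] [ 1.0204 -0.1608  0.0993] 0.010021536277077593 0.11865636254521134
```

View pics/s9c.png

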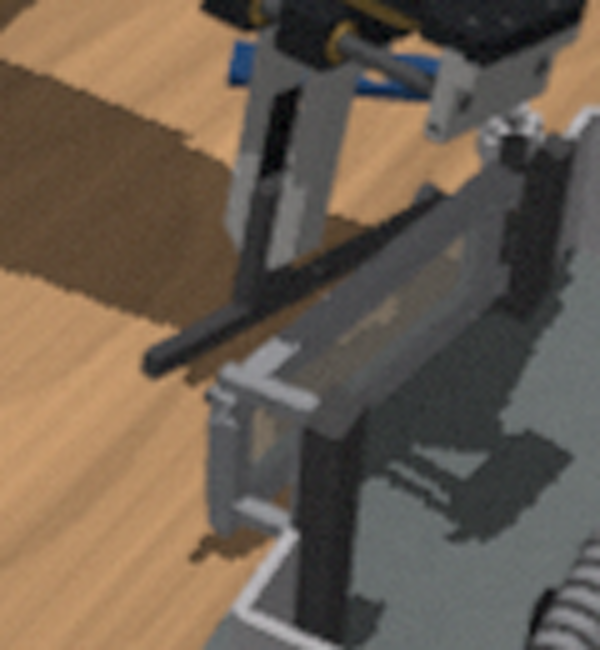

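```bash
cat > arc.py <<'E'
from look import *
import sys
H=np.array([.6702,.1765,0])
o=ctrl.get_obs();P=o["ee_pos"];y0=o["eef_rot"][2]
def rot(phi): return R.from_euler("z",-phi).as_matrix()
print("phi now",1.638-y0, "radius",np.linalg.norm((P-H)[:2]), "force",o["force"])
st=float(sys.argv[1])
f=lambda k:H+rot(k)@(P-H)
for c in range(int(sys.argv[2])):
    b=f(c*5*st)
    print([[*[float(round(v,1)) for v in ((f((c*5+i)*st)-b)*1000)[:2]],round(-i*st/np.radians(5),2)] for i in range(1,6)])
E
python3 arc.py .03 3
```

```text
phi now 0.20097290558048497 radius 0.161322165542065 force [-0.8489  3.3383 -2.4724]
[[-4.7, 1.1, np.float64(-0.34)], [-9.4, 2.3, np.float64(-0.69)], [-14.1, 3.6, np.float64(-1.03)], [-18.7, 5.1, np.float64(-1.38)], [-23.2, 6.7, np.float64(-1.72)]]
[[-4.5, 1.8, np.float64(-0.34)], [-9.0, 3.6, np.float64(-0.69)], [-13.4, 5.7, np.float64(-1.03)], [-17.7, 7.8, np.float64(-1.38)], [-22.0, 10.1, np.float64(-1.72)]]
[[-4.2, 2.4, np.float64(-0.34)], [-8.3, 4.9, np.float64(-0.69)], [-12.4, 7.6, np.float64(-1.03)], [-16.3, 10.4, np.float64(-1.38)], [-20.2, 13.3, np.float64(-1.72)]]
```

Call:
jog_arm(moves=[[[-4.7,1.4,0],[0,0,-0.34],4],[[-9.4,2.6,0],[0,0,-0.69],4],[[-14.1,4.0,0],[0,0,-1.03],4],[[-18.7,5.5,0],[0,0,-1.38],4],[[-23.2,7.1,0],[0,0,-1.72],4]])

```text
time_s: 11.88
ee_pos: [0.6141, 0.0253, 0.1405]
eef_rot: [3.139, 0.215, 1.287]
force: [0.9, 1.8, -1.8]
grip_width: 0.0102
```

```bash
python3 arc.py .03 2
```

```text
phi now 0.35136073031344184 radius 0.1612938762443082 force [ 0.8843  1.762  -1.8119]
[[-4.5, 1.8, np.float64(-0.34)], [-9.0, 3.6, np.float64(-0.69)], [-13.4, 5.7, np.float64(-1.03)], [-17.7, 7.8, np.float64(-1.38)], [-22.0, 10.1, np.float64(-1.72)]]
[[-4.2, 2.4, np.float64(-0.34)], [-8.3, 4.9, np.float64(-0.69)], [-12.4, 7.6, np.float64(-1.03)], [-16.3, 10.4, np.float64(-1.38)], [-20.2, 13.3, np.float64(-1.72)]]
```

Call:
jog_arm(moves=[[[-4.5,1.9,0],[0,0,-0.34],4],[[-9.0,3.8,0],[0,0,-0.69],4],[[-13.4,5.8,0],[0,0,-1.03],4],[[-17.7,8.0,0],[0,0,-1.38],4],[[-22.0,10.3,0],[0,0,-1.72],4]])

```text
time_s: 12.3
ee_pos: [0.5921, 0.0354, 0.1406]
eef_rot: [3.139, 0.215, 1.136]
force: [0.1, 0.4, -1.8]
grip_width: 0.0101
```

Call:
jog_arm(moves=[[[-4.2,2.4,0],[0,0,-0.34],4],[[-8.3,4.9,0],[0,0,-0.69],4],[[-12.4,7.6,0],[0,0,-1.03],4],[[-16.3,10.4,0],[0,0,-1.38],4],[[-20.2,13.3,0],[0,0,-1.72],4]])

```text
time_s: 12.72
ee_pos: [0.5719, 0.0485, 0.1406]
eef_rot: [3.139, 0.215, 0.986]
force: [0.0, -0.8, -1.9]
grip_width: 0.01
```

```bash
python3 arc.py .03 3
python3 - <<'E'
from look import *
c=grab("scene","s10")
E
```

```text
phi now 0.6518434315458772 radius 0.16137261378744916 force [ 0.0297 -0.849  -1.937 ]
[[-3.8, 3.0, np.float64(-0.34)], [-7.5, 6.1, np.float64(-0.69)], [-11.1, 9.4, np.float64(-1.03)], [-14.6, 12.7, np.float64(-1.38)], [-18.0, 16.1, np.float64(-1.72)]]
[[-3.3, 3.5, np.float64(-0.34)], [-6.5, 7.2, np.float64(-0.69)], [-9.6, 10.9, np.float64(-1.03)], [-12.6, 14.7, np.float64(-1.38)], [-15.4, 18.6, np.float64(-1.72)]]
[[-2.7, 4.0, np.float64(-0.34)], [-5.4, 8.1, np.float64(-0.69)], [-7.8, 12.2, np.float64(-1.03)], [-10.2, 16.4, np.float64(-1.38)], [-12.4, 20.7, np.float64(-1.72)]]
12.7167 [0.5719 0.0485 0.1406] [3.1392 0.2153 0.9862] [ 0.0297 -0.849  -1.937 ] [ 0.0802 -0.0135  0.0899] 0.010046572456981956 0.38331859764695586
```

View pics/s10.png

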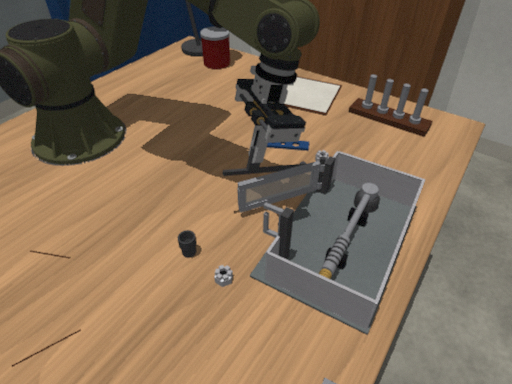

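The gate follows smoothly: bar end at about (225,172), gate end at (240,205), about 0.65 rad open, and the loose parts are undisturbed. I'll continue the arc.

Call:
jog_arm(moves=[[[-3.8,3.0,0],[0,0,-0.34],4],[[-7.5,6.1,0],[0,0,-0.69],4],[[-11.1,9.4,0],[0,0,-1.03],4],[[-14.6,12.7,0],[0,0,-1.38],4],[[-18.0,16.1,0],[0,0,-1.72],4]])

```text
time_s: 13.18
ee_pos: [0.5539, 0.0645, 0.1407]
eef_rot: [3.139, 0.215, 0.837]
force: [-2.1, -1.5, -0.9]
grip_width: 0.0102
```

Call:
jog_arm(moves=[[[-3.3,3.5,0],[0,0,-0.34],4],[[-6.5,7.2,0],[0,0,-0.69],4],[[-9.6,10.9,0],[0,0,-1.03],4],[[-12.6,14.7,0],[0,0,-1.38],4],[[-15.4,18.6,0],[0,0,-1.72],4]])

```text
time_s: 13.6
ee_pos: [0.5385, 0.0831, 0.1407]
eef_rot: [3.139, 0.216, 0.687]
force: [-2.9, -2.2, -0.3]
grip_width: 0.0102
```

Call:
jog_arm(moves=[[[-2.7,4.0,0],[0,0,-0.34],4],[[-5.4,8.1,0],[0,0,-0.69],4],[[-7.8,12.2,0],[0,0,-1.03],4],[[-10.2,16.4,0],[0,0,-1.38],4],[[-12.4,20.7,0],[0,0,-1.72],4]])

```text
time_s: 14.02
ee_pos: [0.5259, 0.1039, 0.1407]
eef_rot: [3.139, 0.216, 0.537]
force: [-5.0, -1.9, 0.7]
grip_width: 0.0099
```

```bash
python3 arc.py .03 3
```

```text
phi now 1.1013421212642418 radius 0.16154116864266194 force [-4.9682 -1.9478  0.7418]
[[-2.1, 4.4, np.float64(-0.34)], [-4.1, 8.8, np.float64(-0.69)], [-5.9, 13.3, np.float64(-1.03)], [-7.7, 17.8, np.float64(-1.38)], [-9.2, 22.4, np.float64(-1.72)]]
[[-1.4, 4.6, np.float64(-0.34)], [-2.7, 9.3, np.float64(-0.69)], [-3.9, 14.0, np.float64(-1.03)], [-4.9, 18.7, np.float64(-1.38)], [-5.8, 23.5, np.float64(-1.72)]]
[[-0.7, 4.8, np.float64(-0.34)], [-1.3, 9.6, np.float64(-0.69)], [-1.8, 14.4, np.float64(-1.03)], [-2.1, 19.3, np.float64(-1.38)], [-2.2, 24.1, np.float64(-1.72)]]
```

Call:
jog_arm(moves=[[[-2.5,4.2,0],[0,0,-0.34],4],[[-4.6,8.6,0],[0,0,-0.69],4],[[-6.4,13.1,0],[0,0,-1.03],4],[[-8.2,17.6,0],[0,0,-1.38],4],[[-9.8,22.2,0],[0,0,-1.72],4]])

```text
time_s: 14.43
ee_pos: [0.5165, 0.1263, 0.1406]
eef_rot: [3.139, 0.215, 0.387]
force: [-2.2, -0.6, -0.8]
grip_width: 0.0097
```

Call:
jog_arm(moves=[[[-1.4,4.6,0],[0,0,-0.34],4],[[-2.8,9.3,0],[0,0,-0.69],4],[[-4.0,14.0,0],[0,0,-1.03],4],[[-5.0,18.7,0],[0,0,-1.38],4],[[-5.9,23.5,0],[0,0,-1.72],4]])

```text
time_s: 14.85
ee_pos: [0.5106, 0.1499, 0.1406]
eef_rot: [3.139, 0.215, 0.237]
force: [-0.6, -1.0, -1.0]
grip_width: 0.0101
```

Call:
jog_arm(moves=[[[-0.7,4.8,0],[0,0,-0.34],4],[[-1.3,9.6,0],[0,0,-0.69],4],[[-1.6,12.8,0],[0,0,-0.92],4],[[-1.6,12.8,0],[0,0,-0.92],4],[[-1.6,12.8,0],[0,0,-0.92],4]])

```text
time_s: 15.27
ee_pos: [0.509, 0.1627, 0.1406]
eef_rot: [3.14, 0.215, 0.158]
force: [-3.0, 0.1, 0.2]
grip_width: 0.0101
```

```bash
python3 arc.py .03 1
python3 - <<'E'
from look import *
c=grab("scene","s11");crop(c,"s11c",160,340,60,260,3)
E
```

```text
phi now 1.4795657470304933 radius 0.16177721158433878 force [-3.0192  0.1373  0.1727]
[[-0.3, 4.8, np.float64(-0.34)], [-0.5, 9.7, np.float64(-0.69)], [-0.6, 14.5, np.float64(-1.03)], [-0.5, 19.4, np.float64(-1.38)], [-0.3, 24.2, np.float64(-1.72)]]
15.2667 [0.509  0.1627 0.1406] [3.1395 0.2146 0.1584] [-3.0192  0.1373  0.1727] [ 0.2091  0.395  -0.0235] 0.010081526312571238 0.004354294865863445
```

View pics/s11c.png

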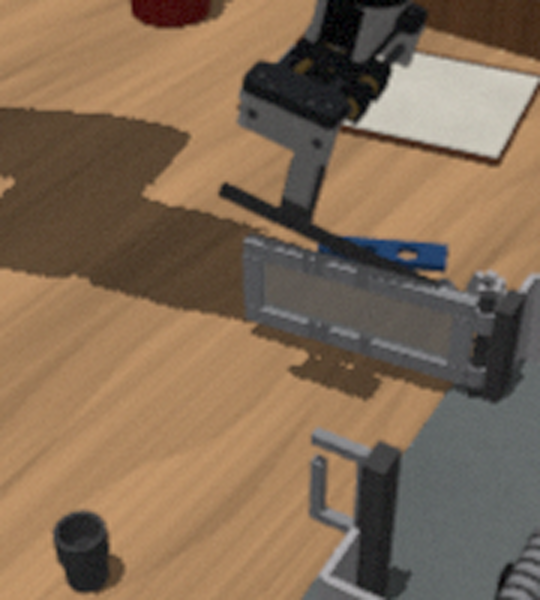

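Call:
jog_arm(moves=[[[-0.3,3.2,0],[0,0,-0.23],4],[[-0.6,6.4,0],[0,0,-0.46],4],[[-0.6,6.4,0],[0,0,-0.46],4],[[-0.6,6.4,0],[0,0,-0.46],4]])

```text
time_s: 15.65
ee_pos: [0.5085, 0.1693, 0.1406]
eef_rot: [3.14, 0.214, 0.117]
force: [-2.1, 0.5, -0.7]
grip_width: 0.0097
```

Call:
jog_arm(moves=[[[-1.3,-0.2,-3.4],[0.04,-0.31,0],4],[[-2.6,-0.3,-6.8],[0.08,-0.63,0],4],[[-3.5,-0.4,-9.3],[0.11,-0.86,0],4],[[-4.3,-0.5,-11.8],[0.14,-1.08,0],4],[[-5.1,-0.6,-14.3],[0.17,-1.31,0],4]])

```text
time_s: 16.07
ee_pos: [0.5033, 0.1686, 0.1262]
eef_rot: [3.141, 0.098, 0.118]
force: [-1.5, 0.6, -0.8]
grip_width: 0.0103
```

Call:
jog_arm(moves=[[[-0.7,-0.1,-2.5],[0.03,-0.23,0],4],[[-1.4,-0.2,-5.1],[0.06,-0.46,0],4],[[-2.0,-0.2,-7.7],[0.09,-0.68,0],4],[[-2.5,-0.3,-10.3],[0.11,-0.91,0],4],[[-2.5,-0.3,-10.3],[0.11,-0.91,0],4]])

```text
time_s: 16.48
ee_pos: [0.5006, 0.1682, 0.1157]
eef_rot: [3.141, 0.018, 0.118]
force: [-1.1, 0.4, -1.6]
grip_width: 0.0102
```

Call:
jog_arm(moves=[[[-0.2,0,-1.0],[0.01,-0.09,0],4],[[-0.3,0,-1.6],[0.02,-0.14,0],4],[[-0.3,0,-1.6],[0.02,-0.14,0],4],[[-0.3,0,-1.6],[0.02,-0.14,0],4]])

```text
time_s: 16.82
ee_pos: [0.5003, 0.1682, 0.1143]
eef_rot: [3.141, 0.008, 0.118]
force: [-5.2, 0.5, 1.2]
grip_width: 0.0094
```

Call:
jog_arm(moves=[[[0,0,0],[0,0,0],12],[[0,0,0],[0,0,0],20],[[0,0,0],[0,0,0],30],[[0,0,0],[0,0,0],36],[[0,0,0],[0,0,0],36]])

```text
time_s: 17.23
ee_pos: [0.5007, 0.1683, 0.1144]
eef_rot: [3.141, 0.006, 0.117]
force: [-0.0, 0.1, 0.0]
grip_width: 0.0345
```

Run:
```python
from look import *
c=grab("scene","s12");crop(c,"s12c",200,340,120,220,5)
c=grab("wrist","w12")
```

```text
17.2333 [0.5007 0.1683 0.1144] [3.1414 0.0065 0.1174] [-0.0212  0.1101  0.0403] [ 0.0631 -0.007  -0.0272] 0.03446646118576532 0.0031139445753061313
17.2833 [0.5007 0.1683 0.1144] [3.1414 0.0066 0.1174] [0.9625 0.5369 0.4578] [0.0142 0.0537 0.0146] 0.03546920791719365 0.0010646776660994785
```

View pics/s12c.png

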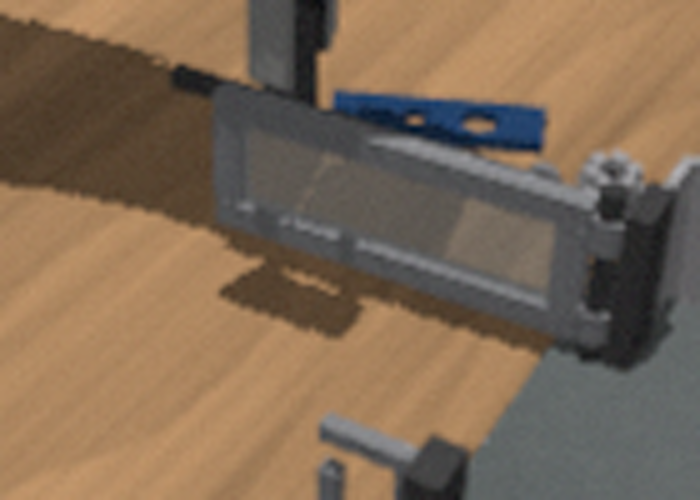

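View pics/w12.png

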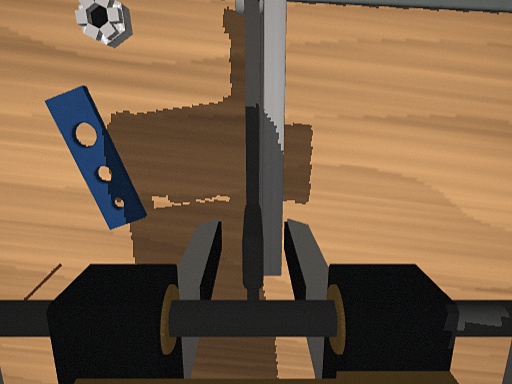

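Released: the thumb plate stands free between the fingers (wrist 205 / 290, plate at 253), and the bar lies level along the gate. Next I go straight up.

Call:
jog_arm(moves=[[[0,0,10],[0,0,0],44],[[0,0,25],[0,0,0],44],[[0,0,45],[0,0,0],44],[[0,0,65],[0,0,0],44],[[0,0,85],[0,0,0],44]])

```text
time_s: 17.75
ee_pos: [0.5005, 0.1683, 0.2011]
eef_rot: [3.141, 0.006, 0.117]
force: [-0.3, -0.4, -0.4]
grip_width: 0.044
```

Call:
jog_arm(moves=[[[-15,0,25],[0,0,0],44],[[-30,0,50],[0,0,0],44],[[-40,0,70],[0,0,0],44],[[-40,0,70],[0,0,0],44],[[-40,0,70],[0,0,0],44]])

```text
time_s: 18.17
ee_pos: [0.4607, 0.1684, 0.2707]
eef_rot: [-3.141, 0.004, 0.118]
force: [-0.3, -0.4, -2.1]
grip_width: 0.044
```

Call:
jog_arm(moves=[[[0,0,0],[0,0,0],44],[[0,0,0],[0,0,0],44],[[0,0,0],[0,0,0],44],[[0,0,0],[0,0,0],44],[[0,0,0],[0,0,0],44]])

```text
time_s: 18.58
ee_pos: [0.4606, 0.1682, 0.2688]
eef_rot: [3.141, 0.008, 0.117]
force: [0.2, -0.7, 0.2]
grip_width: 0.0442
```

Run:
```python
from look import *
c=grab("scene","s13")
c=grab("wrist","w13")
c=grab("side","d13")
```

```text
18.5833 [0.4606 0.1682 0.2688] [3.1412 0.0078 0.1173] [ 0.1968 -0.6756  0.194 ] [0.0124 0.0106 0.0278] 0.04416263381622994 0.006054124707124185
18.6333 [0.4606 0.1682 0.269 ] [3.1413 0.0075 0.1173] [0.2993 0.9385 0.4853] [-0.0519  0.0061  0.0203] 0.04417153345690084 0.00433527432694301
18.6833 [0.4606 0.1683 0.2691] [3.1413 0.0074 0.1174] [0.5041 0.0255 0.5387] [ 0.0258  0.0578 -0.0177] 0.043751595104079805 0.0031714829875141605
```

View pics/s13.png

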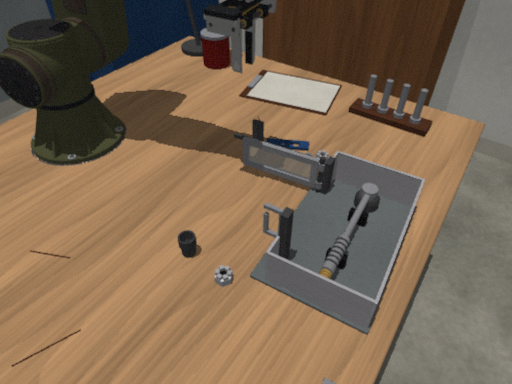

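View pics/w13.png

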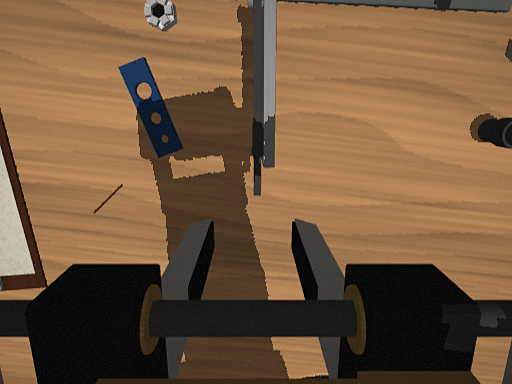

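View pics/d13.png

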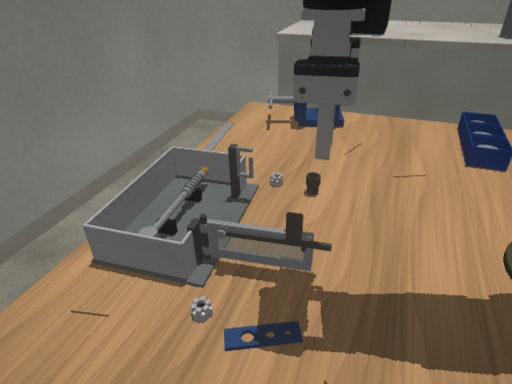

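Run:
```python
from look import *
W=pickle.load(open("w13.pkl","rb"));D=pickle.load(open("d13.pkl","rb"))
crop(W,"w13c",210,310,0,200,3); crop(D,"d13c",190,340,200,280,5)
H=np.array([.6702,.1765])
for p in [(262,165.5),(273.5,165.5),(253,20),(275,20)]:
    q=onz(W,*p,.1)[:2]; print("gate pt",q, q-H)
q=(onz(W,262,165.5,.1)+onz(W,273.5,165.5,.1))[:2]/2-H
a=np.arctan2(q[1],q[0]); a0=np.arctan2(-.997,.0745); print("gate angle",(a0-a)%(2*np.pi),np.linalg.norm(q))
f=q/np.linalg.norm(q); m=np.array([-f[1],f[0]])  # candidates for front side
for phi in (0,):
  for s in (1,-1):
    piv=H+.04*f+s*.012*m
    for z,r in [(.088,0),(.088,.195)]:
        print(s,"proj r",r,proj(D,[*(piv+r*f),z]),proj(W,[*(piv+r*f),z]))
    for th in (.03,.06): print(s,th,proj(D,[*(piv+.195*np.cos(th)*f),.088+.195*np.sin(th)]))
    print("thumb top",proj(D,[*(piv+.13*f),.149]))
```

```text
gate pt [0.47   0.1592] [-0.2002 -0.0173]
gate pt [0.4714 0.1473] [-0.1988 -0.0292]
gate pt [0.6064 0.1848] [-0.0638  0.0083]
gate pt [0.6088 0.1643] [-0.0614 -0.0122]
gate angle 1.5295607059055025 0.20079579757669463
1 proj r 0 (np.float64(225.532281932639), np.float64(223.67091471873687)) (np.float64(281.9594339350351), np.float64(-2.8215550921896124))
1 proj r 0.195 (np.float64(331.29690089028753), np.float64(238.62532898090146)) (np.float64(277.74974183591183), np.float64(194.07568121484013))
1 0.03 (np.float64(331.54958713939493), np.float64(236.0302880519915))
1 0.06 (np.float64(331.70224616400066), np.float64(233.39787408413147))
thumb top (np.float64(295.87942198014684), np.float64(205.47387077496364))
-1 proj r 0 (np.float64(221.35398215979228), np.float64(231.62474163605333)) (np.float64(256.8123055450847), np.float64(-2.866278740732014))
-1 proj r 0.195 (np.float64(330.2474566500066), np.float64(247.5854354613179)) (np.float64(255.97019699869318), np.float64(194.04942814769413))
-1 0.03 (np.float64(330.5030031534377), np.float64(244.95181544482404))
-1 0.06 (np.float64(330.6553664688272), np.float64(242.27864086128486))
thumb top (np.float64(293.62014931245335), np.float64(213.61818870430554))
```

View pics/d13c.png

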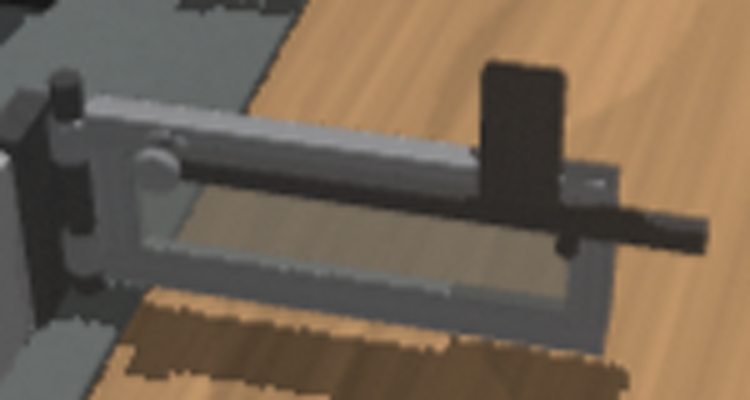

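```bash
python3 - <<'E'
from look import *
D=pickle.load(open("d13.pkl","rb"));S=pickle.load(open("s13.pkl","rb"))
H=np.array([.6702,.1765])
a=np.arctan2(-.997,.0745)-1.525; f=np.array([np.cos(a),np.sin(a)]); m=np.array([-f[1],f[0]])
c=lambda p:(round((p[0]-190+.5)*5-.5),round((p[1]-200+.5)*5-.5))
for s in (-1,):
  piv=H+.04*f+s*.012*m
  for th in (0,.03):
    print(th,[(r,h,c(proj(D,[*(piv+(r*np.cos(th)-h*np.sin(th))*f+s*.004*m),.088+r*np.sin(th)+h*np.cos(th)]))) for r,h in [(.02,.005),(.02,-.005),(.1,-.005),(.1,.005),(.195,.005),(.195,-.005),(.116,.061),(.144,.061)]])
print("gate top front",[c(proj(D,[*(H+r*f-.006*m),.1])) for r in (.02,.1,.203)],"bottom",[c(proj(D,[*(H+r*f-.006*m),.018])) for r in (.02,.203)])
E
python3 - <<'E'
import cv2
im=cv2.imread("pics/d13.png")[215:265,260:340]
cv2.imwrite("pics/d13e.png",cv2.resize(im,None,fx=9,fy=9,interpolation=cv2.INTER_CUBIC))
E
```

```text
0 [(0.02, 0.005, (208, 163)), (0.02, -0.005, (209, 185)), (0.1, -0.005, (427, 217)), (0.1, 0.005, (428, 195)), (0.195, 0.005, (704, 234)), (0.195, -0.005, (701, 257)), (0.116, 0.061, (477, 70)), (0.144, 0.061, (561, 81))]
0.03 [(0.02, 0.005, (207, 162)), (0.02, -0.005, (210, 184)), (0.1, -0.005, (428, 210)), (0.1, 0.005, (427, 188)), (0.195, 0.005, (705, 221)), (0.195, -0.005, (703, 244)), (0.116, 0.061, (471, 61)), (0.144, 0.061, (556, 70))]
gate top front [(110, 116), (323, 146), (614, 186)] bottom [(128, 284), (600, 359)]
```

View pics/d13e.png

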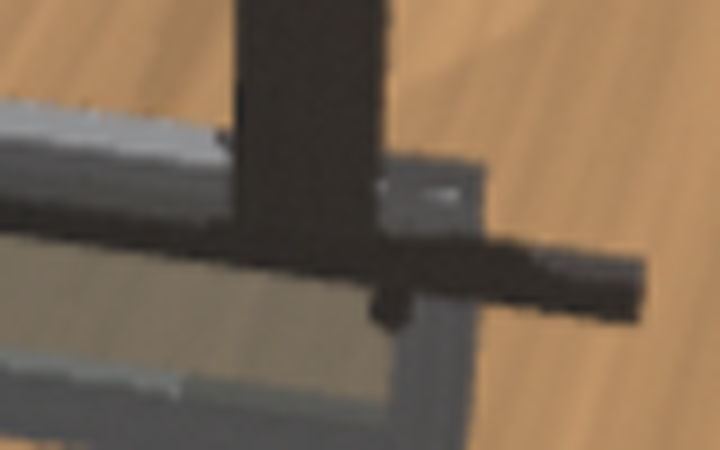

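```bash
python3 -c "
from station import ctrl
print(ctrl.hand_in()); print(ctrl.get_obs()['time_s'])"
```

```text
the job is handed in; nothing more can be done
None
the job is handed in; nothing more can be done
```

The gate is open, the latch bar is back down on its rest pin, and the arm is clear of everything. I handed in at about 18.7 s of the 64 s allowed; no verdict was reported.

**What I did:** I gripped the thumb piece at 8 N and lifted the bar along its arc. The roof could be felt at about 0.224 rad, with roughly 5 N extra at the thumb. I estimate that as about 4 N at the catch, well under the 15 N limit. I then backed off about 1 mm, swung the gate along its circle, lowered the bar onto its pin, let go and rose clear.

**Last checks:**
- **Gate angle:** 1.52 rad from the tool's turn and 1.53 rad from the wrist image, against the 1.4 rad needed. I did not measure whether it was still moving.
- **Latch bar:** the side view shows it on its pin. A rough slope reading first suggested up to 0.03 rad, which is the limit. Comparing the bar's corners with where a level bar should appear put it near 0, allowing for a 1 px offset in that picture.
- **Contact:** the force reading was about zero with the tool 0.27 m up.
- **Loose parts:** the nuts, socket and gauge look to be where they started in the pictures. I judged this by eye and did not measure it.

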